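Put the wooden village away in its trays

TASK

Put the wooden village set away: stand both peg dolls in the round dish, both bridge blocks in the oblong tray and the house in the square tray. Every piece must stand upright, flat on the floor of its tray and wholly inside it; leave the toy caterpillar and the bulldozer where they are.

Things in the scene. Friction and masses are not known exactly. Their poses are not given: they have to be found in the camera images.
- doll1: bare light beech peg doll of the village set, like a skittle: turned body 34 mm in diameter and 46 mm tall (straight sides), narrow neck, round head 24 mm in diameter, 70 mm tall in all, about 45 g; at the start it stands upright on the table. Origin: centre of its underside, z up along its axis. Identical to the other doll
- doll2: bare light beech peg doll of the village set, like a skittle: turned body 34 mm in diameter and 46 mm tall (straight sides), narrow neck, round head 24 mm in diameter, 70 mm tall in all, about 45 g; at the start it stands upright on the table. Origin: centre of its underside, z up along its axis. Identical to the other doll
- arch1: bare light beech bridge block of the village set: 72 mm long (its x axis), 30 mm thick (its y axis), 50 mm tall, with an archway 44 mm wide and 26 mm high through it along y, solid above that; about 60 g; at the start it stands on its two feet on the table. Origin: centre of its footprint, at the level of its feet. Identical to the other bridge
- arch2: bare light beech bridge block of the village set: 72 mm long (its x axis), 30 mm thick (its y axis), 50 mm tall, with an archway 44 mm wide and 26 mm high through it along y, solid above that; about 60 g; at the start it stands on its two feet on the table. Origin: centre of its footprint, at the level of its feet. Identical to the other bridge
- house: bare light beech house block of the village set: square walls 38 x 38 mm, 48 mm tall, with a pitched roof up to about 65 mm (ridge along its y axis; eaves overhang the walls by some 2 mm at the +x and -x sides, at 44 to 50 mm height; the gable walls at +y and -y are flat and clear, so the +y and -y faces are the ones to grip); about 55 g; at the start it stands upright on the table. Origin: centre of its underside, z up
- round_dish: round shallow wooden dish: 134 mm outside diameter, inside diameter about 124 mm, rim 15 mm above the table, inner floor 5 mm above the table. Origin: its centre at table level. Fixed, does not move; it changes places with the other two trays from start to start. All three are medium-brown wood.
- oblong_tray: oblong shallow wooden tray: 156 mm long (its x axis) by 104 mm wide (its y axis) outside, walls 6 mm thick, so 144 x 92 mm inside, rim 15 mm above the table, inner floor 6 mm above the table. Origin: its centre at table level. Fixed, does not move; it changes places with the other two trays from start to start. All three are medium-brown wood.
- square_tray: square shallow wooden tray: 88 x 88 mm outside, walls 5 mm thick, so 78 x 78 mm inside, rim 15 mm above the table, inner floor 5 mm above the table. Origin: its centre at table level. Fixed, does not move; it changes places with the other two trays from start to start. All three are medium-brown wood.
- caterpillar: red wooden toy caterpillar, a bystander: row of balls about 90 mm long (x axis), 36 mm wide, 46 mm tall (feelers to 57 mm), loose, standing among the village pieces. Origin: centre of its underside
- bulldozer: yellow plastic toy bulldozer with black tracks, a bystander: about 80 mm long (x axis), 60 mm wide, 53 mm tall, loose, standing to one side of the trays. Origin: near the centre of its underside

How it is judged:
At the end, for the whole second after the job is handed in: Dolls within 50 mm of the round dish centre; bridges within 60 mm (length) and 34 mm (width) of the oblong tray centre; house within 25 mm each way of the square tray centre; each underside 2 to 11 mm above the table (on the tray floor), within 0.1 rad of upright, at rest (horizontal distance between each of doll1, doll2 and round_dish below 0.05 m and height (world z) of doll1 between 0.002 and 0.011 m and angle between each of doll1, doll2, arch1, arch2, house's own z axis and vertical below 0.1 rad and linear speed of each of doll1, doll2, arch1, arch2, house below 0.02 m/s and height (world z) of doll2 between 0.002 and 0.011 m and x of arch1 in the frame of oblong_tray between -0.06 and 0.06 m and y of arch1 in the frame of oblong_tray between -0.034 and 0.034 m and height (world z) of arch1 between 0.002 and 0.011 m and x of arch2 in the frame of oblong_tray between -0.06 and 0.06 m and y of arch2 in the frame of oblong_tray between -0.034 and 0.034 m and height (world z) of arch2 between 0.002 and 0.011 m and x of house in the frame of square_tray between -0.025 and 0.025 m and y of house in the frame of square_tray between -0.025 and 0.025 m and height (world z) of house between 0.002 and 0.011 m); the robot touches nothing.
It fails at once if the caterpillar is shifted by more than 25 mm or tipped (distance of caterpillar from where it was at the start of the episode above 0.025 m or angle between caterpillar's own z axis and vertical above 0.35 rad).
It fails at once if the bulldozer is shifted by more than 25 mm or tipped (distance of bulldozer from where it was at the start of the episode above 0.025 m or angle between bulldozer's own z axis and vertical above 0.35 rad).
It also fails if it takes over 131 s, if anything falls off the work surface, if the arm or the gripper's body presses on something with over 40 N, if the wrist force passes 120 N, or if a joint passes its speed limit or range.

ROBOT

A 6-joint arm with a two-finger parallel gripper is mounted at the origin on the work surface. World frame = base frame: x ahead of the robot, y to its left, z up, the work surface at z = 0. Lengths are in m, angles in rad, forces in N, time in s.
With the tool pointing down it reaches from about 0.375 to 0.9 m from the base axis. Payload 3.1 kg.
Tool frame: the origin (TCP) lies on the centre line of the jaws, within the pads' length; the fingertips stand robot.tcp_to_tips ahead of it and the grasp point (between the pads) lies 3 mm ahead of it (robot.tcp_to_tips is the distance from the TCP to the fingertips, in m); z points along the fingers, y is the line along which they close (so a half turn about z gives the same grasp; the last joint's range is limited). The gripper opens to 87 mm and grips with 3 to 60 N. Pads are 19 mm wide; open, the fingers measure 117 mm over their backs; the gripper's body (75 mm by 190 mm) begins 51 mm behind the grasp point.
Start: joints at [-1.399, 0.527, 1.433, -0, 1.181, -0.178], TCP at [0.214, -0.587, 0.245] pointing down, gripper open.
Joint ranges: [-3.08, 3.08], [-0.75, 2.2], [0.22, 2.44], [-1.43, 4.57], [0, 2.65], [-2.85, 2.85]. Speed limits (rad/s): [2.79, 2.79, 3.14, 3.14, 3.14, 3.14].

INTERFACE

Orientations are given as a unit quaternion [x, y, z, w].
In Python, from rig import robot gives the robot as it stands. The module is installed in compiled form; this text tells all that it offers.
- The arm moves only by the shell command python3 -m jog 'ROWS' [FORCE]. ROWS is JSON, one flat list of numbers, 5 for each row, row after row: the finger opening in m, from 0 to 0.087, then the shift along the tool's x, y, z in m, then the turn about the tool's z in units of 10 degrees (1.0 is 10 degrees). In form: [claw, x, y, z, roll, claw, x, y, z, roll, ...]. A call has 1 to 20 rows; each row shifts and turns the commanded pose from where the row before left it, along the tool's axes as they then stand; what a row does not reach is not made up. A row lasts 1/8 s, in which the tool goes at most 62.5 mm and 10.7 degrees, less where a joint would pass 70% of its speed; a pose out of reach is approached as far as the arm can. A call with a gripper value outside its range is refused whole. The fingers move at their own pace and stop on an object; FORCE is the grip in N (left out, the last holds). Time passes only in rows, so rows that do not move let the fingers close. It gives the time, the measured TCP pose, the force, the opening and the grip force at its end, in the units of the state.
- robot.get_obs(): the state, without advancing time (a new reading comes with each control period).
- robot.camera(name): name is "side" or "top" or "wrist"; returns the picture (400x640x3 uint8, blue, green, red); there is no depth.
- robot.camera_model(name): a dict with "fx", "fy", "cx", "cy" (pixels), "R" (3x3) and "t" (3): a world point X has camera coordinates R X + t; the wrist camera has in their place "tool_from_camera" (4x4, takes a point from camera to tool coordinates, whose origin is the TCP and whose axes are the flange's). Camera axes: x right, y down, z forward; pixel columns grow to the right and rows downward; lengths in m; the calibration is good to about 2 mm. The wrist camera is an equidistant fisheye: a pixel r from the principal point sees the ray r / f radians off the axis. A picture is of the moment at which its call begins: read the wrist's pose just before it. camera_model takes no time and is no camera call.
- robot.hand_in(): hands the job in; it is judged then, once.
Trained networks look in the newest picture that a camera, given by its name, has taken for a name from the list of things; names that differ only in an ending like _2 or _b are one class to them, and where a whole thing is asked for, a point or a joint stands for the part that bears it (a point fixed in the world has none). Each returns a list of dicts, best first, with "conf" (0 to 1); they miss things now and then, are a little off and sometimes report something else, mostly with a low value. They report only what shows in the picture. A call takes as long as a camera call.
- robot.look_for(camera, label): "extent" ([centre column, centre row, width, height] in pixels, round what is visible of it).
- robot.outline_of(camera, label): "region" (400x640 bool, what is visible of it) and "extent" ([centre column, centre row, width, height] in pixels, round what is visible of it).
The state is a dict: "time": time; "q": joint angles; "joint_velocities": joint speeds; "joint_torque": joint torques, N m; "position": TCP position; "tool_rot": TCP orientation; "ft_force": force on the tool from outside, world axes, zero at the start; "moment": the same for the moment, N m; "grip_width": finger opening in m; "grip_force": force on a finger pad.
Only numpy, scipy, OpenCV 4.12 (cv2) and the standard library are available. Lean on these libraries where they do the work, as an engineer would, in place of code of your own. Each camera call takes 0.05 s, during which the arm holds its last target. There are 200 camera calls.

## Working session

There is one attempt and no reset: what is moved stays moved. The work goes in short steps, Python scripts to look and compute and a shell command to move; the robot and the scene stay as the last step left them, time stands still between calls to the robot, and variables do not carry over. Pictures are saved under pics/ and viewed, at most 14 in all, crops included, and the job is handed in when it is done.

```bash
mkdir -p pics; python3 - <<'E'
from rig import robot
import cv2
o=robot.get_obs();print(o['position'],o['tool_rot'],o['time'],robot.tcp_to_tips)
for c in ("top","side"):
    cv2.imwrite(f"pics/{c}0.png",robot.camera(c))
    m=robot.camera_model(c);print(c,m)
    for l in ["doll1","arch1","house","round_dish","oblong_tray","square_tray","caterpillar","bulldozer"]:
        print(l,[(round(d['conf'],2),[int(v) for v in d['extent']]) for d in robot.look_for(c,l)[:4]])
print(robot.camera_model("wrist"))
E
```

```text
[ 0.21410346 -0.58644581  0.24356498] [ 9.84741664e-01  1.74019094e-01  1.69597362e-06 -1.09987498e-03] 0.0 0.022
top {'fx': 372.6070370852991, 'fy': 372.6070370852991, 'cx': 321.5264873455938, 'cy': 201.99292259262174, 'R': array([[ 0.01896164, -0.99972213, -0.01400413],
       [-0.9934978 , -0.01726721, -0.11253425],
       [ 0.11226117,  0.0160469 , -0.99354916]]), 't': array([-0.01224353,  0.55542327,  0.83281679])}
doll1 [(0.59, [164, 247, 22, 14]), (0.57, [358, 243, 15, 13])]
arch1 [(0.75, [291, 256, 26, 37]), (0.66, [483, 251, 28, 37]), (0.58, [407, 170, 41, 39])]
house [(0.82, [417, 253, 28, 24]), (0.39, [166, 248, 24, 14])]
round_dish [(0.77, [229, 168, 53, 53]), (0.36, [406, 170, 41, 41])]
oblong_tray [(0.67, [319, 168, 69, 70])]
square_tray [(0.8, [405, 168, 44, 38])]
caterpillar [(0.89, [227, 246, 41, 27])]
bulldozer [(0.7, [157, 189, 37, 34])]
side {'fx': 364.546413838456, 'fy': 364.546413838456, 'cx': 325.3466764863316, 'cy': 199.21391191072726, 'R': array([[-0.9413968 , -0.33727681, -0.0040517 ],
       [-0.23934157,  0.67641059, -0.69655174],
       [ 0.23767135, -0.6
[... 202 characters left out ...]
use [(0.65, [389, 164, 25, 25])]
round_dish [(0.91, [250, 277, 57, 56])]
oblong_tray [(0.83, [293, 207, 64, 37])]
square_tray [(0.9, [320, 160, 39, 25])]
caterpillar [(0.98, [333, 293, 38, 41])]
bulldozer [(0.72, [235, 359, 53, 56])]
{'fx': 309.70691628693146, 'fy': 309.70691628693146, 'cx': 314.75394169911766, 'cy': 199.59807204981743, 'tool_from_camera': array([[-1.23048068e-03, -9.61720374e-01, -2.74029939e-01,
         7.59716850e-02],
       [ 9.99999213e-01, -1.11574775e-03, -5.74544387e-04,
         9.64205773e-04],
       [ 2.46802753e-04, -2.74030430e-01,  9.61720990e-01,
        -1.39585275e-01],
       [ 0.00000000e+00,  0.00000000e+00,  0.00000000e+00,
         1.00000000e+00]])}
```

```bash
python3 - <<'E'
import cv2
a=cv2.imread("pics/top0.png")[130:290,120:520];cv2.imwrite("pics/top0c.png",cv2.resize(a,(800,320),interpolation=cv2.INTER_CUBIC))
E
```

```text
(no output)
```

View pics/top0c.png

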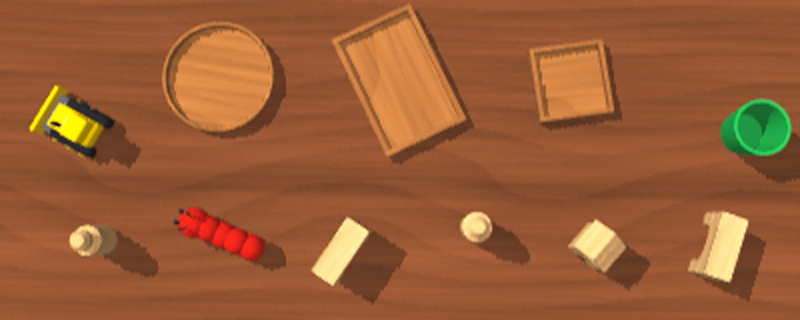

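View pics/side0.png

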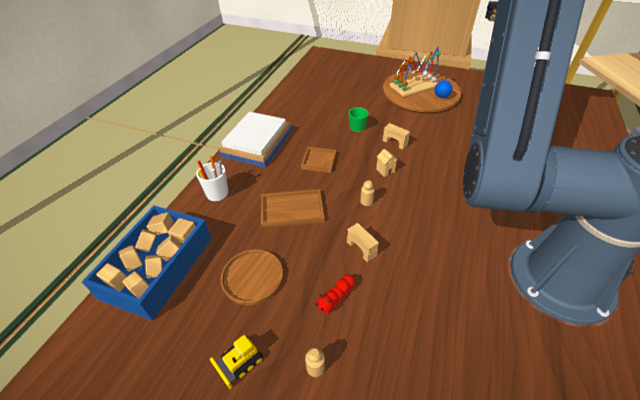

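The top view shows the row of pieces at about column 164–483, row 250, and the trays at row 168 (round, oblong, square from left to right). A green cup stands near the right-hand bridge. I'll fit poses by matching silhouettes in both views.

```bash
cat > h.py <<'E'
import numpy as np, cv2
from scipy.optimize import minimize
from rig import robot
def box(a,b,z0,z1): return np.array([[x,y,z] for x in(-a,a) for y in(-b,b) for z in(z0,z1)])
def cyl(r,z0,z1):
    t=np.linspace(0,2*np.pi,40);return np.vstack([np.c_[r*np.cos(t),r*np.sin(t),0*t+z] for z in(z0,z1)])
def sph(r,zc): return np.vstack([cyl(r*np.cos(e),zc+r*np.sin(e),zc+r*np.sin(e)) for e in np.linspace(-1.5,1.5,9)])
P={"doll":np.vstack([cyl(.017,0,.046),sph(.012,.058)]),"arch":box(.036,.015,0,.05),
"house":np.vstack([box(.019,.019,0,.048),box(.021,.019,.044,.050),box(.001,.019,.05,.065)]),
"round_dish":cyl(.067,0,.015),"oblong_tray":box(.078,.052,0,.015),"square_tray":box(.044,.044,0,.015),
"caterpillar":box(.045,.018,0,.04),"bulldozer":box(.04,.03,0,.045)}
def pix(c,X):
    m=robot.camera_model(c);p=X@m["R"].T+m["t"]
    return np.c_[m["fx"]*p[:,0]/p[:,2]+m["cx"],m["fy"]*p[:,1]/p[:,2]+m["cy"]]
def back(c,u,v,z):
    m=robot.camera_model(c);d=m["R"].T@np.array([(u-m["cx"])/m["fx"],(v-m["cy"])/m["fy"],1]);o=-m["R"].T@m["t"]
    return (o+d*(z-o[2])/d[2])[:2]
def place(k,p):
    c,s=np.cos(p[2]),np.sin(p[2]);return P[k]@np.array([[c,s,0],[-s,c,0],[0,0,1]])+[p[0],p[1],0]
S=6
def fill(pts,o):
    im=np.zeros((100*S,100*S),np.uint8);h=cv2.convexHull(((pts-o)*S).astype(np.float32))
    cv2.fillConvexPoly(im,np.round(h*8).astype(np.int32),1,shift=3);return im
def fit(k,masks,x0,yaws):
    M=[]
    for c,m in masks:
        v,u=np.nonzero(m);o=np.array([u.mean()-50,v.mean()-50]).round()
        q=np.vstack([np.c_[u+a,v+b] for a in(-.5,.5) for b in(-.5,.5)]).astype(float);M.append((c,o,fill(q,o)))
    def cost(p):
        p=np.array(p)
        return sum((fill(pix(c,place(k,p)),o)!=i).sum()/i.sum() for c,o,i in M)
    best=None
    for y in yaws:
        r=minimize(cost,[*x0,y],method="Nelder-Mead",options=dict(initial_simplex=np.array([[*x0,y]]*4)+[[0,0,0],[.01,0,0],[0,.01,0],[0,0,.25]],xatol=1e-4,fatol=1e-4))
        if best is None or r.fun<best.fun: best=r
    return best
E
cat > m1.py <<'E'
from h import *
import sys
cams=("top","side")
for c in cams: robot.camera(c)
for lab,k in [("doll1","doll"),("arch1","arch"),("house","house"),("round_dish",)*2,("oblong_tray",)*2,("square_tray",)*2,("caterpillar",)*2,("bulldozer",)*2]:
    R={c:[d["region"] for d in robot.outline_of(c,lab)] for c in cams}
    zc=P[k][:,2].max()/2
    n=2 if k in("doll","arch") else 1
    for t in R["top"][:n+1]:
        v,u=np.nonzero(t)
        if len(u)<20: continue
        x0=back("top",u.mean(),v.mean(),zc); ms=[("top",t)]
        e=pix("side",np.array([[*x0,zc]]))[0]
        for s in R["side"]:
            b,a=np.nonzero(s)
            if len(a) and np.hypot(a.mean()-e[0],b.mean()-e[1])<15: ms.append(("side",s));break
        r=fit(k,ms,x0,[0] if k in("doll","round_dish") else [0,.6,1.2,1.8,2.4])
        print(lab,[m[0] for m in ms],r.x[:2].round(4),round(np.degrees(r.x[2]),1),"cost",round(r.fun/len(ms),3))
E
python3 m1.py
```

```text
doll1 ['top', 'side'] [0.4388 0.3544] -1.8 cost 0.069
doll1 ['top', 'side'] [ 0.4633 -0.0854] 3.5 cost 0.105
arch1 ['top', 'side'] [0.4331 0.0681] -31.0 cost 0.087
arch1 ['top', 'side'] [ 0.4462 -0.3623] -18.3 cost 0.067
house ['top', 'side'] [ 0.4441 -0.2236] 50.3 cost 0.073
round_dish ['top', 'side'] [0.6363 0.2246] 5.0 cost 0.03
oblong_tray ['top', 'side'] [0.6356 0.0075] 206.3 cost 0.043
square_tray ['top', 'side'] [ 0.6387 -0.198 ] 98.4 cost 0.067
caterpillar ['top', 'side'] [0.4498 0.2078] 72.2 cost 0.312
bulldozer ['top', 'side'] [0.5763 0.3921] 62.4 cost 0.336
bulldozer ['top'] [0.4325 0.0629] 129.3 cost 0.894
```

```bash
cat > go.py <<'E'
# go.py x y z heading_of_tool_x : remaining shift (tool axes, mm) before rolling, then roll (x10deg)
import sys, numpy as np
from scipy.spatial.transform import Rotation as R
from rig import robot
o=robot.get_obs();r=R.from_quat(o["tool_rot"]);a=r.as_matrix()
x,y,z,h=map(float,sys.argv[1:5]);th=np.degrees(np.arctan2(a[1,0],a[0,0]))
d=r.inv().apply(np.array([x,y,z])-o["position"])*1000
dr=(th-h+180)%360-180
print("shift mm",d.round(1),"roll",round(dr/10,2),"| heading",round(th,1),"pos",np.round(o["position"],4),"q",np.round(o["q"],2),"w",round(o["grip_width"],4),"t",round(o["time"],2),"F",np.round(o["ft_force"],1))
E
python3 go.py .446 -.362 .13 -18.3; python3 go.py .444 -.2236 .16 50
```

```text
shift mm [ 294.9 -132.1  114.6] roll 3.83 | heading 20.0 pos [ 0.2142 -0.5871  0.2446] q [-1.4   0.53  1.43  0.    1.18 -0.18] w 0.0869 t 1.8 F [ 0.3 -0.7 -0.5]
shift mm [ 340.4 -262.8   84.6] roll -3.0 | heading 20.0 pos [ 0.2142 -0.5871  0.2446] q [-1.4   0.53  1.43  0.    1.18 -0.18] w 0.0869 t 1.8 F [ 0.3 -0.7 -0.5]
```

```bash
python3 -m jog '[0.087,0.037,-0.0165,0.0143,0,0.087,0.037,-0.0165,0.0143,0,0.087,0.037,-0.0165,0.0143,0,0.087,0.037,-0.0165,0.0143,0,0.087,0.037,-0.0165,0.0143,0,0.087,0.037,-0.0165,0.0143,0,0.087,0.037,-0.0165,0.0143,0,0.087,0.036,-0.0165,0.0143,0,0.087,0,0,0,0.96,0.087,0,0,0,0.96,0.087,0,0,0,0.96,0.087,0,0,0,0.95,0.087,0,0,0,0]'; python3 go.py .446 -.362 .041 -18.3; python3 - <<'E'
from rig import robot
import cv2
cv2.imwrite("pics/w1.png",robot.camera("wrist"))
E
```

```text
time: 3.42
position: [0.4462, -0.3622, 0.1302]
tool_rot: [0.987, -0.158, 0.0, 0.0]
ft_force: [-0.3, 0.3, -0.0]
grip_width: 0.0867
grip_force: 0.0
shift mm [-0.3 -0.1 89.2] roll 0.02 | heading -18.1 pos [ 0.4462 -0.3622  0.1302] q [-0.88  0.62  1.66  0.    0.87  1.01] w 0.0867 t 3.42 F [-0.3  0.3 -0. ]
```

View pics/w1.png

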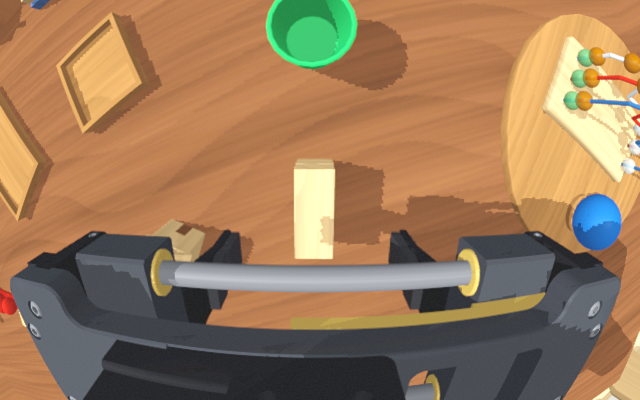

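The bridge is centred between the fingers at (314,210) and lined up with them. Descend and grip.

```bash
python3 -m jog '[0.087,0,0,0.03,0,0.087,0,0,0.03,0,0.087,0,0,0.029,0,0.02,0,0,0,0,0.02,0,0,0,0,0.02,0,0,0,0,0.02,0,0,0,0,0.02,0,0,0,0,0.02,0,0,0,0,0.02,0,0,-0.03,0,0.02,0,0,-0.03,0,0.02,0,0,-0.04,0]' 25; python3 go.py .667 .023 .141 -63.7;python3 go.py .667 .023 .141 116.3
```

```text
time: 4.97
position: [0.4455, -0.3614, 0.1412]
tool_rot: [0.987, -0.159, -0.001, -0.001]
ft_force: [0.2, -1.0, -1.1]
grip_width: 0.0301
grip_force: 25.0
shift mm [  89.9 -434.4    0.6] roll 4.54 | heading -18.3 pos [ 0.4455 -0.3614  0.1412] q [-0.88  0.6   1.65 -0.    0.89  1.01] w 0.0301 t 4.97 F [ 0.2 -1.  -1.1]
shift mm [  89.9 -434.4    0.6] roll -13.46 | heading -18.3 pos [ 0.4455 -0.3614  0.1412] q [-0.88  0.6   1.65 -0.    0.89  1.01] w 0.0301 t 4.97 F [ 0.2 -1.  -1.1]
```

```bash
python3 -m jog '[0.02,0.009,-0.0434,0,0,0.02,0.009,-0.0434,0,0,0.02,0.009,-0.0434,0,0,0.02,0.009,-0.0434,0,0,0.02,0.009,-0.0434,0,0,0.02,0.009,-0.0434,0,0,0.02,0.009,-0.0434,0,0,0.02,0.009,-0.0434,0,0,0.02,0.009,-0.0434,0,0,0.02,0.009,-0.0434,0,0,0.02,0,0,0,0.91,0.02,0,0,0,0.91,0.02,0,0,0,0.91,0.02,0,0,0,0.91,0.02,0,0,0,0.91,0.02,0,0,0,0,0.02,0,0,0,0]'; python3 go.py .667 .023 .047 -63.7
```

```text
time: 7.1
position: [0.6673, 0.022, 0.141]
tool_rot: [0.85, -0.527, -0.0, 0.0]
ft_force: [0.1, 0.3, -0.4]
grip_width: 0.0296
grip_force: 25.0
shift mm [-1.  -0.2 94. ] roll 0.01 | heading -63.6 pos [0.6673 0.022  0.141 ] q [-0.13  0.7   1.4   0.    1.03  2.55] w 0.0296 t 7.1 F [ 0.1  0.3 -0.4]
```

```bash
python3 -m jog '[0.02,0,0,0.03,0,0.02,0,0,0.03,0,0.02,0,0,0.024,0,0.02,0,0,0.009,0,0.02,0,0,0,0,0.05,0,0,0,0,0.05,0,0,0,0,0.05,0,0,0,0,0.05,0,0,-0.02,0,0.06,0,0,-0.03,0,0.087,0,0,-0.03,0,0.087,0,0,-0.03,0]'; python3 go.py .444 -.2236 .16 50; python3 go.py .444 -.2236 .16 -40
```

```text
time: 8.6
position: [0.6678, 0.022, 0.1604]
tool_rot: [0.849, -0.528, 0.001, -0.0]
ft_force: [0.7, 0.3, 0.7]
grip_width: 0.0727
grip_force: 0.0
shift mm [1.212e+02 3.094e+02 1.000e-01] roll -11.37 | heading -63.7 pos [0.6678 0.022  0.1604] q [-0.13  0.68  1.39  0.    1.07  2.55] w 0.0727 t 8.6 F [0.7 0.3 0.7]
shift mm [1.212e+02 3.094e+02 1.000e-01] roll -2.37 | heading -63.7 pos [0.6678 0.022  0.1604] q [-0.13  0.68  1.39  0.    1.07  2.55] w 0.0727 t 8.6 F [0.7 0.3 0.7]
```

```bash
python3 -m jog '[0.087,0.0135,0.0344,0,0,0.087,0.0135,0.0344,0,0,0.087,0.0135,0.0344,0,0,0.087,0.0135,0.0344,0,0,0.087,0.0135,0.0344,0,0,0.087,0.0135,0.0344,0,0,0.087,0.0135,0.0344,0,0,0.087,0.0135,0.0344,0,0,0.087,0.0135,0.0344,0,0,0.087,0,0,0,-1.03,0.087,0,0,0,-1.03,0.087,0,0,0,-1.03,0.087,0,0,0,-1.03,0.087,0,0,0,-1.03,0.087,0,0,0,-1.03,0.087,0,0,0,-1.03,0.087,0,0,0,-1.03,0.087,0,0,0,-1.03,0.087,0,0,0,-1.03,0.087,0,0,0,-1.07]'; python3 go.py .444 -.2236 .037 50;python3 - <<'E'
from h import *
cv2.imwrite("pics/w2.png",robot.camera("wrist"))
cv2.imwrite("pics/top2.png",robot.camera("top"))
E
```

```text
time: 11.1
position: [0.444, -0.2243, 0.1593]
tool_rot: [0.905, 0.425, 0.0, 0.001]
ft_force: [-0.1, 0.5, -1.0]
grip_width: 0.0872
grip_force: 0.0
shift mm [  0.5  -0.7 122.3] roll 0.03 | heading 50.3 pos [ 0.444  -0.2243  0.1593] q [-0.69  0.49  1.83  0.    0.82  0.  ] w 0.0872 t 11.1 F [-0.1  0.5 -1. ]
```

View pics/w2.png

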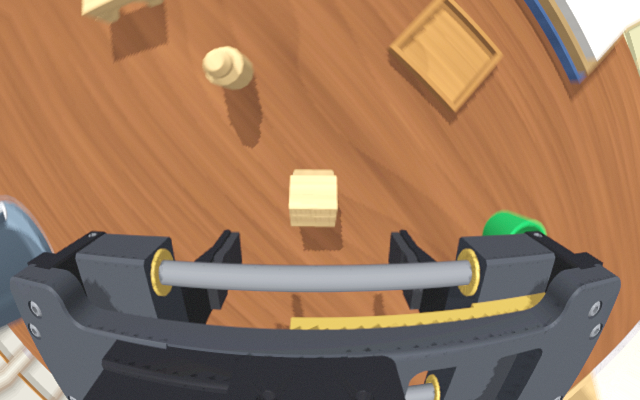

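```bash
python3 - <<'E'
import cv2
a=cv2.imread("pics/w2.png")[150:245,265:365];cv2.imwrite("pics/w2c.png",cv2.resize(a,(600,570),interpolation=cv2.INTER_CUBIC))
E
```

```text
(no output)
```

View pics/w2c.png

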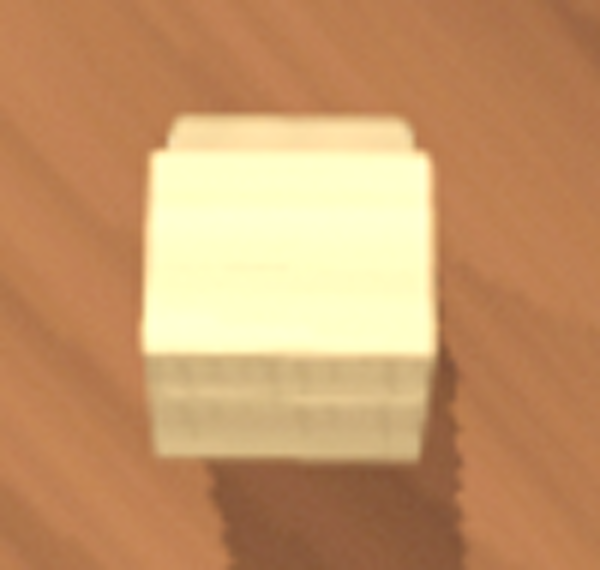

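The house is centred at (314,198). Its ridge runs horizontally in the picture, along the closing axis, so the pads will meet the gable walls.

```bash
python3 -m jog '[0.087,0,0,0.035,0,0.087,0,0,0.035,0,0.087,0,0,0.03,0,0.087,0,0,0.022,0,0.02,0,0,0,0,0.02,0,0,0,0,0.02,0,0,0,0,0.02,0,0,0,0,0.02,0,0,0,0,0.02,0,0,0,0,0.02,0,0,-0.03,0,0.02,0,0,-0.03,0,0.02,0,0,-0.04,0]'; python3 go.py .6387 -.198 .137 8.4
```

```text
time: 12.82
position: [0.4429, -0.2234, 0.1364]
tool_rot: [0.907, 0.422, -0.001, -0.001]
ft_force: [0.4, -0.5, -0.5]
grip_width: 0.0381
grip_force: 25.0
shift mm [145.5 133.5  -0.9] roll 4.15 | heading 49.9 pos [ 0.4429 -0.2234  0.1364] q [-0.69  0.53  1.85 -0.    0.76  0.01] w 0.0381 t 12.82 F [ 0.4 -0.5 -0.5]
```

```bash
python3 -m jog '[0.02,0.029,0.0267,0,0,0.02,0.029,0.0267,0,0,0.02,0.029,0.0267,0,0,0.02,0.029,0.0267,0,0,0.02,0.029,0.0267,0,0,0.02,0,0,0,1.04,0.02,0,0,0,1.04,0.02,0,0,0,1.04,0.02,0,0,0,1.03,0.02,0,0,0,0,0.02,0,0,0.03,0,0.02,0,0,0.03,0,0.02,0,0,0.025,0,0.02,0,0,0,0]'; python3 go.py .6387 -.198 .043 8.4
```

```text
time: 14.58
position: [0.6371, -0.1979, 0.0487]
tool_rot: [0.997, 0.075, -0.003, -0.002]
ft_force: [-0.3, -0.5, -0.5]
grip_width: 0.0375
grip_force: 25.0
shift mm [1.6 0.3 5.7] roll 0.02 | heading 8.6 pos [ 0.6371 -0.1979  0.0487] q [-0.47  0.83  1.44 -0.    0.88  0.95] w 0.0375 t 14.57 F [-0.3 -0.5 -0.5]
```

```bash
python3 -m jog '[0.02,0,0,0.006,0,0.02,0,0,0,0,0.055,0,0,0,0,0.055,0,0,0,0,0.055,0,0,0,0,0.055,0,0,-0.02,0,0.087,0,0,-0.03,0,0.087,0,0,-0.03,0,0.087,0,0,-0.04,0]'; python3 go.py .4633 -.0854 .14 -30
```

```text
time: 15.7
position: [0.6387, -0.1987, 0.1669]
tool_rot: [0.997, 0.074, -0.0, -0.0]
ft_force: [-0.2, -0.2, -0.4]
grip_width: 0.0768
grip_force: 0.0
shift mm [-156.9 -137.8   27. ] roll 3.84 | heading 8.4 pos [ 0.6387 -0.1987  0.1669] q [-0.47  0.67  1.38  0.    1.09  0.96] w 0.0768 t 15.7 F [-0.2 -0.2 -0.4]
```

```bash
python3 -m jog '[0.087,-0.0314,-0.0276,0,0,0.087,-0.0314,-0.0276,0,0,0.087,-0.0314,-0.0276,0,0,0.087,-0.0314,-0.0275,0,0,0.087,-0.0314,-0.0275,0,0,0.087,0,0,0.02,0,0.087,0,0,0,0,0.087,0,0,0,0]'; python3 go.py .4633 -.0854 .037 8.4; python3 - <<'E'
from h import *
from scipy.spatial.transform import Rotation as Ro
o=robot.get_obs();robot.camera("wrist");m=robot.camera_model("wrist")
T=np.eye(4);T[:3,:3]=Ro.from_quat(o["tool_rot"]).as_matrix();T[:3,3]=o["position"]
W=np.linalg.inv(T@m["tool_from_camera"])
X=P["doll"]+[.4633,-.0854,0];c=X@W[:3,:3].T+W[:3,3]
a=np.arctan2(np.hypot(c[:,0],c[:,1]),c[:,2]);ph=np.arctan2(c[:,1],c[:,0])
u=m["cx"]+m["fx"]*a*np.cos(ph);v=m["cy"]+m["fy"]*a*np.sin(ph)
print("pred",(u.min()+u.max())/2,(v.min()+v.max())/2,np.ptp(u),np.ptp(v))
print([(d["conf"],d["extent"]) for d in robot.look_for("wrist","doll1")])
E
```

```text
time: 16.7
position: [0.4647, -0.0862, 0.1462]
tool_rot: [0.997, 0.074, 0.001, 0.001]
ft_force: [-0.3, -0.3, -0.1]
grip_width: 0.0868
grip_force: 0.0
shift mm [ -1.5  -1.2 109.2] roll 0.0 | heading 8.4 pos [ 0.4647 -0.0862  0.1462] q [-0.42  0.49  1.9   0.    0.75  1.  ] w 0.0868 t 16.7 F [-0.3 -0.3 -0.1]
pred 312.6168224200353 204.6354286283409 41.65488192357162 52.290694306348996
[(0.82, [312.4, 204.2, 41.5, 49.9]), (0.64, [6.8, 170.8, 6.6, 22.2])]
```

Prediction and detection agree to within a pixel or so, so I grip doll2.

```bash
python3 -m jog '[0.087,-0.001,-0.001,0.035,0,0.087,0,0,0.035,0,0.087,0,0,0.025,0,0.087,0,0,0.014,0,0.02,0,0,0,0,0.02,0,0,0,0,0.02,0,0,0,0,0.02,0,0,0,0,0.02,0,0,0,0,0.02,0,0,0,0,0.02,0,0,-0.03,0,0.02,0,0,-0.03,0,0.02,0,0,-0.04,0,0.02,0,0,-0.01,0,0.02,0,0,0,0]'; python3 go.py .6627 .2285 .147 8.4
```

```text
time: 18.68
position: [0.4625, -0.0848, 0.1464]
tool_rot: [0.997, 0.074, 0.0, 0.0]
ft_force: [-0.4, 0.6, -0.3]
grip_width: 0.033
grip_force: 25.0
shift mm [ 244.1 -280.5   -0.6] roll 0.0 | heading 8.4 pos [ 0.4625 -0.0848  0.1464] q [-0.42  0.48  1.91 -0.    0.75  1.  ] w 0.033 t 18.68 F [-0.4  0.6 -0.3]
```

```bash
python3 -m jog '[0.02,0.0244,-0.028,0,0,0.02,0.0244,-0.028,0,0,0.02,0.0244,-0.028,0,0,0.02,0.0244,-0.028,0,0,0.02,0.0244,-0.028,0,0,0.02,0.0244,-0.028,0,0,0.02,0.0244,-0.028,0,0,0.02,0.0244,-0.028,0,0,0.02,0.0244,-0.028,0,0,0.02,0.0244,-0.028,0,0,0.02,0,0,0,0,0.02,0,0,0.03,0,0.02,0,0,0.03,0,0.02,0,0,0.03,0,0.02,0,0,0,0,0.02,0,0,0,0]'; python3 go.py .6627 .2285 .043 8.4
```

```text
time: 20.68
position: [0.6626, 0.2275, 0.0561]
tool_rot: [0.997, 0.073, -0.0, 0.0]
ft_force: [0.8, 0.2, 0.4]
grip_width: 0.0328
grip_force: 25.0
shift mm [ 0.2 -1.  13.1] roll 0.0 | heading 8.4 pos [0.6626 0.2275 0.0561] q [ 0.17  0.85  1.35 -0.    0.94  1.6 ] w 0.0328 t 20.68 F [0.8 0.2 0.4]
```

```bash
python3 -m jog '[0.02,0,0,0.008,0,0.02,0,0,0.0045,0,0.02,0,0,0,0,0.05,0,0,0,0,0.05,0,0,0,0,0.05,0,0,0,0,0.05,0,0,-0.02,0,0.07,0,0,-0.03,0,0.087,0,0,-0.04,0,0.087,0,0,-0.02,0,0.087,0,0,0,0]'; python3 go.py .4331 .0681 .15 -31
```

```text
time: 22.05
position: [0.664, 0.2283, 0.1564]
tool_rot: [0.997, 0.074, 0.002, -0.0]
ft_force: [0.6, 0.5, -0.0]
grip_width: 0.0819
grip_force: 0.0
shift mm [-251.9  124.6    5.1] roll 3.94 | heading 8.4 pos [0.664  0.2283 0.1564] q [ 0.17  0.73  1.3  -0.    1.11  1.6 ] w 0.0819 t 22.05 F [ 0.6  0.5 -0. ]
```

```bash
python3 -m jog '[0.087,-0.036,0.0178,0,0,0.087,-0.036,0.0178,0,0,0.087,-0.036,0.0178,0,0,0.087,-0.036,0.0178,0,0,0.087,-0.036,0.0178,0,0,0.087,-0.036,0.0178,0,0,0.087,-0.036,0.0178,0,0,0.087,0,0,0.01,0.985,0.087,0,0,0,0.985,0.087,0,0,0,0.985,0.087,0,0,0,0.985,0.087,0,0,0,0,0.087,0,0,0,0]'; python3 go.py .4331 .0681 .041 -31; python3 - <<'E'
from rig import robot
import cv2
cv2.imwrite("pics/w3.png",robot.camera("wrist"))
E
```

```text
time: 23.68
position: [0.4311, 0.0678, 0.1431]
tool_rot: [0.964, -0.266, -0.001, 0.0]
ft_force: [0.2, -0.0, 1.0]
grip_width: 0.0871
grip_force: 0.0
shift mm [  1.7  -1.3 102.1] roll 0.02 | heading -30.8 pos [0.4311 0.0678 0.1431] q [-0.1   0.46  1.99 -0.    0.69  2.01] w 0.0871 t 23.68 F [ 0.2 -0.   1. ]
```

View pics/w3.png

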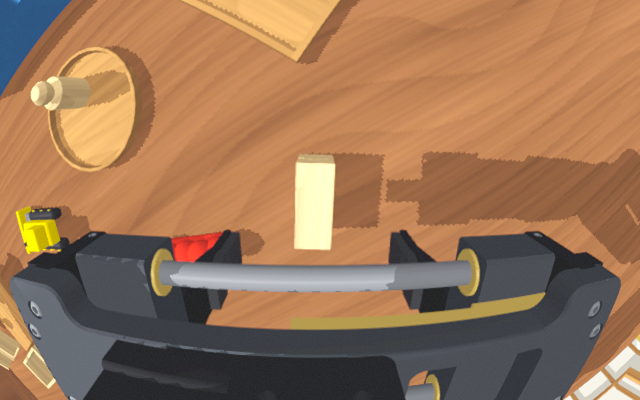

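Bridge1 is centred at (314,203), doll2 stands in the dish, and the caterpillar is clear of the left finger.

```bash
python3 -m jog '[0.087,0.002,-0.001,0.035,0,0.087,0,0,0.035,0,0.087,0,0,0.03,0,0.087,0,0,0.002,0,0.02,0,0,0,0,0.02,0,0,0,0,0.02,0,0,0,0,0.02,0,0,0,0,0.02,0,0,0,0,0.02,0,0,0,0,0.02,0,0,-0.03,0,0.02,0,0,-0.03,0,0.02,0,0,-0.04,0,0.02,0,0,-0.01,0,0.02,0,0,0,0]'; python3 go.py .604 -.008 .151 -63.7
```

```text
time: 25.6
position: [0.434, 0.0676, 0.1518]
tool_rot: [0.964, -0.267, 0.0, -0.0]
ft_force: [0.4, -0.6, -0.6]
grip_width: 0.0298
grip_force: 24.9
shift mm [184.7 -22.6   1. ] roll 3.27 | heading -31.0 pos [0.434  0.0676 0.1518] q [-0.1   0.44  1.98 -0.    0.72  2.01] w 0.0298 t 25.6 F [ 0.4 -0.6 -0.6]
```

```bash
python3 -m jog '[0.02,0.037,-0.0045,0,0,0.02,0.037,-0.0045,0,0,0.02,0.037,-0.0045,0,0,0.02,0.037,-0.0045,0,0,0.02,0.037,-0.0045,0,0,0.02,0,0,0,0.82,0.02,0,0,0,0.82,0.02,0,0,0,0.82,0.02,0,0,0,0.81,0.02,0,0,0,0,0.02,0,0,0.03,0,0.02,0,0,0.03,0,0.02,0,0,0.03,0,0.02,0,0,0,0,0.02,0,0,0,0]'; python3 go.py .604 -.008 .047 -63.7
```

```text
time: 27.48
position: [0.6037, -0.0082, 0.0612]
tool_rot: [0.85, -0.527, -0.001, 0.0]
ft_force: [-0.0, 0.2, 0.8]
grip_width: 0.0296
grip_force: 25.0
shift mm [-0.1 -0.4 14.2] roll 0.01 | heading -63.6 pos [ 0.6037 -0.0082  0.0612] q [-0.2   0.75  1.62 -0.    0.78  2.48] w 0.0296 t 27.48 F [-0.   0.2  0.8]
```

```bash
python3 -m jog '[0.02,0,0,0.009,0,0.02,0,0,0.0045,0,0.02,0,0,0,0,0.045,0,0,0,0,0.045,0,0,0,0,0.045,0,0,0,0,0.045,0,0,-0.02,0,0.045,0,0,-0.04,0,0.087,0,0,-0.04,0,0.087,0,0,-0.02,0,0.087,0,0,0,0]'; python3 go.py .4388 .3544 .165 30
```

```text
time: 28.85
position: [0.6052, -0.0084, 0.1694]
tool_rot: [0.85, -0.527, 0.002, -0.001]
ft_force: [-0.3, -0.2, -0.8]
grip_width: 0.0673
grip_force: 0.0
shift mm [-399.   -12.     3.6] roll -9.36 | heading -63.6 pos [ 0.6052 -0.0084  0.1694] q [-0.2   0.59  1.56  0.    0.99  2.48] w 0.0673 t 28.85 F [-0.3 -0.2 -0.8]
```

```bash
python3 -m jog '[0.087,0,0,0,-1.03,0.087,0,0,0,-1.03,0.087,0,0,0,-1.03,0.087,0,0,0,-1.03,0.087,0,0,0,-1.03,0.087,0,0,0,-1.03,0.087,0,0,0,-1.02,0.087,0,0,0,0]'; python3 go.py .4388 .3544 .165 8.4
```

```text
time: 29.85
position: [0.6032, -0.0081, 0.1663]
tool_rot: [0.997, 0.072, -0.002, -0.0]
ft_force: [0.4, 0.4, 0.4]
grip_width: 0.0868
grip_force: 0.0
shift mm [-110.8 -382.3    2.1] roll -0.02 | heading 8.2 pos [ 0.6032 -0.0081  0.1663] q [-0.2   0.6   1.56 -0.    0.99  1.23] w 0.0868 t 29.85 F [0.4 0.4 0.4]
```

```bash
python3 -m jog '[0.087,-0.0111,-0.0382,0,0,0.087,-0.0111,-0.0382,0,0,0.087,-0.0111,-0.0382,0,0,0.087,-0.0111,-0.0382,0,0,0.087,-0.0111,-0.0382,0,0,0.087,-0.0111,-0.0382,0,0,0.087,-0.0111,-0.0382,0,0,0.087,-0.0111,-0.0382,0,0,0.087,-0.0111,-0.0382,0,0,0.087,-0.0111,-0.0382,0,0,0.087,0,0,0.02,0,0.087,0,0,0,0,0.087,0,0,0,0]'; python3 go.py .4388 .3544 .037 8.4; python3 - <<'E'
from rig import robot
import cv2
cv2.imwrite("pics/w4.png",robot.camera("wrist"))
E
```

```text
time: 31.48
position: [0.439, 0.3532, 0.1479]
tool_rot: [0.997, 0.072, -0.0, 0.0]
ft_force: [-0.3, 0.4, 0.4]
grip_width: 0.0869
grip_force: 0.0
shift mm [ -0.   -1.2 110.9] roll -0.02 | heading 8.2 pos [0.439  0.3532 0.1479] q [ 0.48  0.58  1.68 -0.    0.89  1.91] w 0.0869 t 31.48 F [-0.3  0.4  0.4]
```

View pics/w4.png

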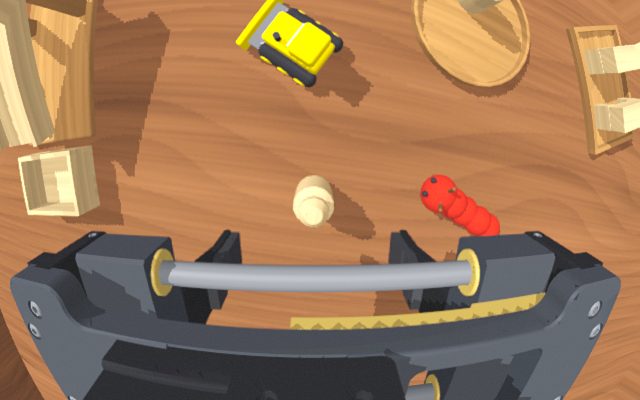

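Doll1 is centred at (314,203). The caterpillar at (455,205) and the crate on the left are both clear.

```bash
python3 -m jog '[0.087,0,-0.001,0.035,0,0.087,0,0,0.035,0,0.087,0,0,0.03,0,0.087,0,0,0.011,0,0.02,0,0,0,0,0.02,0,0,0,0,0.02,0,0,0,0,0.02,0,0,0,0,0.02,0,0,0,0,0.02,0,0,0,0,0.02,0,0,-0.03,0,0.02,0,0,-0.04,0,0.02,0,0,-0.05,0,0.02,0,0,-0.02,0,0.02,0,0,0,0]'; python3 go.py .6093 .2207 .177 8.4
```

```text
time: 33.4
position: [0.4396, 0.3551, 0.1788]
tool_rot: [0.997, 0.073, 0.002, -0.001]
ft_force: [0.1, 0.8, 0.1]
grip_width: 0.0336
grip_force: 25.0
shift mm [148.3 157.6   2.2] roll -0.01 | heading 8.3 pos [0.4396 0.3551 0.1788] q [0.48 0.53 1.65 0.   0.95 1.91] w 0.0336 t 33.4 F [0.1 0.8 0.1]
```

```bash
python3 -m jog '[0.02,0.0247,0.0263,0,0,0.02,0.0247,0.0263,0,0,0.02,0.0247,0.0263,0,0,0.02,0.0247,0.0263,0,0,0.02,0.0247,0.0263,0,0,0.02,0.0247,0.0263,0,0,0.02,0,0,0,0,0.02,0,0,0.04,0,0.02,0,0,0.04,0,0.02,0,0,0.03,0,0.02,0,0,0.01,0,0.02,0,0,0,0,0.02,0,0,0,0]'; python3 go.py .6093 .2207 .043 8.4
```

```text
time: 35.02
position: [0.609, 0.2204, 0.0583]
tool_rot: [0.997, 0.073, 0.001, -0.0]
ft_force: [-0.3, 1.2, -0.8]
grip_width: 0.0334
grip_force: 25.0
shift mm [ 0.3 -0.3 15.3] roll -0.0 | heading 8.4 pos [0.609  0.2204 0.0583] q [0.17 0.79 1.5  0.   0.85 1.6 ] w 0.0334 t 35.02 F [-0.3  1.2 -0.8]
```

Release, rise, then swing back clear of the trays to check.

```bash
python3 -m jog '[0.02,0,0,0.01,0,0.02,0,0,0.0045,0,0.02,0,0,0,0,0.05,0,0,0,0,0.05,0,0,0,0,0.05,0,0,0,0,0.05,0,0,-0.02,0,0.07,0,0,-0.04,0,0.087,0,0,-0.05,0,0.087,-0.02,0,-0.03,0,0.087,-0.05,0,-0.01,0,0.087,-0.05,0,0,0,0.087,-0.05,0,0,0,0.087,-0.02,0,0,0,0.087,0,0,0,0]'; python3 m1.py; python3 - <<'E'
from h import *
a=robot.camera("side")[120:400,180:480];cv2.imwrite("pics/s5.png",cv2.resize(a,(642,600)))
E
```

```text
time: 36.9
position: [0.4191, 0.1924, 0.1939]
tool_rot: [0.997, 0.073, 0.0, -0.0]
ft_force: [0.4, 0.3, 0.2]
grip_width: 0.0869
grip_force: 0.0
doll1 ['top', 'side'] [0.6113 0.2206] 1.3 cost 0.116
doll1 ['top'] [ 0.6458 -0.2083] 4.0 cost 0.471
doll1 ['top', 'side'] [0.6653 0.227 ] 8.5 cost 0.147
arch1 ['top', 'side'] [ 0.6072 -0.011 ] -63.0 cost 0.104
house ['top', 'side'] [ 0.644  -0.2025] 7.0 cost 0.061
round_dish ['top', 'side'] [0.6365 0.2239] 3.5 cost 0.025
oblong_tray ['top', 'side'] [0.6362 0.0085] 206.0 cost 0.058
square_tray ['top', 'side'] [ 0.6391 -0.198 ] 99.0 cost 0.102
caterpillar ['top'] [0.4692 0.2112] 91.1 cost 2.95
bulldozer ['top', 'side'] [0.5782 0.3922] 60.2 cost 0.262
```

View pics/s5.png

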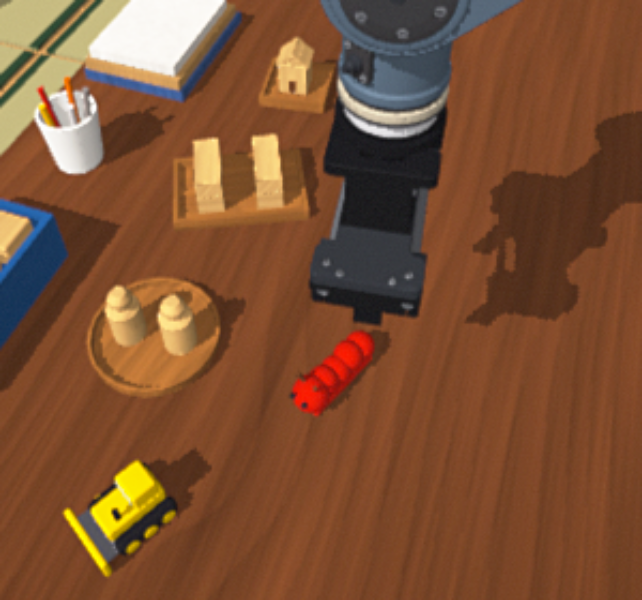

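The side crop shows both dolls upright in the dish (125,315 and 177,325) and both bridges standing in the oblong tray (208,175 and 267,170). The house is inside the square tray (295,65), and the caterpillar and bulldozer are untouched. The arm is clear, so I'm handing in.

```bash
python3 -c "
from rig import robot
print(robot.hand_in())"
```

```text
the job is handed in; nothing more can be done
None
```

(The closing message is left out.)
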